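# Clear the jammed ball chute of the soil columns

## Robot

A 7-joint arm with a two-finger parallel gripper is mounted at the origin on the work surface. World frame = base frame: x ahead of the robot, y to its left, z up, the work surface at z = 0. Lengths are in m, angles in rad, forces in N, time in s.
With the tool pointing down it reaches from about 0.35 to 0.9 m from the base axis. Payload 19.9 kg.
Tool frame: the origin (TCP) lies midway between the tips of the shut fingers; the grasp point (between the pads) lies 19 mm behind it; z points along the fingers, x is the direction in which the jaws open and shut, and the axes are right-handed (so a half turn about z gives the same grasp; the last joint's range is limited). The gripper opens to 94 mm and grips with 3 to 60 N. Pads are 16 mm wide; open, the fingers measure 119 mm over their backs; the gripper's body (75 mm by 177 mm) begins 78 mm behind the grasp point.
Start: joints at [-1.375, 0.417, -0.01, 1.614, 0.005, 1.111, -0.053], TCP at [0.147, 0.607, 0.205] pointing down, gripper open.
Joint ranges: [-2.81, 2.81], [-0.39, 2.02], [-1.27, 1.25], [0.06, 2.57], [-1.19, 4.33], [0.19, 2], [-2.82, 2.82]. Speed limits (rad/s): [1.89, 1.89, 2.39, 2.39, 3.01, 3.01, 3.01].

## Interface

Orientations are given as a unit quaternion [x, y, z, w].
In Python, from workcell import state, camera, finish_job gives the robot as it stands.
- The arm moves only by the shell command python3 -m jog 'ROWS' [FORCE]. ROWS is JSON, a list of rows, each a list of 3 entries, a list of its own where there are three numbers: the shift along the world's x, y, z in m, then the turn, a rotation vector about the world's x, y, z in rad, then the gripper's target within -1 to 1 (shut at 1, half-way at 0, fully open at -1). A call has 1 to 8 rows; each row shifts and turns the commanded pose from where the row before left it; what a row does not reach is not made up. A row lasts 1/10 s, in which the tool goes at most 50 mm and 8.59 degrees, less where a joint would pass 70% of its speed; a pose out of reach is approached as far as the arm can. A call with a gripper value outside its range is refused whole. The fingers move at their own pace and stop on an object; FORCE is the grip in N (left out, the last holds). Time passes only in rows, so rows that do not move let the fingers close. It gives the time, the measured TCP pose, the force and the opening at its end, in the units of the state.
- state(): the state, without advancing time (a new reading comes with each control period).
- camera(name): name is "scene" or "top"; returns a dict with "image" (384x512x3 uint8, red, green, blue), "camera_matrix" (3x3 intrinsics, pixels), "dist_coeffs" ([k1, k2, p1, p2, k3] as OpenCV has them; the pictures are not rectified), "R" (3x3) and "t" (3): a world point X has camera coordinates R X + t. Camera axes: x right, y down, z forward; pixel columns grow to the right and rows downward; lengths in m; the calibration is good to about 2 mm. A picture is of the moment at which its call begins. There is no depth.
- finish_job(): hands the job in, once; it reports no verdict.
The state is a dict: "t": time; "qpos": joint angles; "dq": joint speeds; "joint_torque": joint torques, N m; "tcp_pos": TCP position; "ee_rot": TCP orientation; "wrist_force": force on the tool from outside, world axes, zero at the start; "wrist_torque": the same for the moment, N m; "opening": opening from 0.0 (shut) to 1.0 (fully open).
Only numpy, scipy, OpenCV 4.12 (cv2) and the standard library are available. Lean on these libraries where they do the work, as an engineer would, in place of code of your own. Each camera call takes 0.05 s, during which the arm holds its last target.

## Task

A column end cap has got stuck in the narrow mouth of the ball chute and holds back the two ceramic balls behind it. Nudge that cap back up the chute, well clear of the mouth, so that both balls roll out through the mouth and come to lie in the catch bay. Do not lift the cap or the balls out of the chute: the cap stays standing on the sloping floor, out of the balls' way.

Things in the scene. Friction and masses are not known exactly. Their poses are not given: they have to be found in the camera images.
- chute: Grey chute, 206 mm wide, walls 100 mm tall, open on top. Origin: on the table under the mouth's middle; x uphill, z up. Mouth: 60 mm gap at x=0. Uphill is the hopper: aluminium floor 40 mm above the table at the mouth, rising 8 degrees to the back wall at x=205; walls spread at 45 degrees from the mouth to y=+-95 mm. Downhill is the bay: x=-104..0, y=+-64, floor 12 mm, outer walls 50 mm high.
- cap_center (a point): Stuck white end cap: upright disc, 74 mm diameter, 36 mm tall, plus a hose spigot on top 18 mm thick, 26 mm tall. Point: middle of the disc, half-way up its 36 mm. Wedged in the mouth, centre about 25 mm uphill of it, bulging 15 mm into the bay. 90 g, slides when pushed, stays where left; 45 mm or more further uphill the balls get past. (A like cap outside the chute is a spare.)
- ball1_center (a point): White ceramic ball, 28 mm in diameter, 27 g, in the hopper, held back by the cap; rolls freely downhill. The point is its centre.
- ball2_center (a point): The other white ceramic ball, alike, on the other side of the hopper. The point is its centre. (A like ball in a small white dish outside the chute is a spare.)
Mind the look-alikes: they are no part of the job. Leave any pink or yellow look-alike of the part that bears cap_center alone.

How it is judged:
By the outcome, as a careful person would: the job done as asked, in the order asked, and still so for the second after the job is handed in, with the robot touching nothing.
It also fails if it takes over 38 s, if anything falls off the work surface, if the arm or the gripper's body presses on something with over 40 N, if the wrist force passes 120 N, or if a joint passes its speed limit or range.

## Working session

There is one attempt and no reset: what is moved stays moved. The work goes in short steps, Python scripts to look and compute and a shell command to move; the robot and the scene stay as the last step left them, time stands still between calls to the robot, and variables do not carry over. Pictures are saved under pics/ and viewed, and the job is handed in when it is done.

```bash
mkdir -p pics; ls
python3 - <<'E'
from workcell import state,camera
import cv2,numpy as np
s=state();print(s['t'],s['tcp_pos'],s['ee_rot'],s['opening'],s['wrist_force'])
for n in['scene','top']:
    c=camera(n);cv2.imwrite(f'pics/{n}0.png',c['image'][:,:,::-1])
    print(n,c['camera_matrix'],c['dist_coeffs'],c['R'],c['t'])
E
```

```text
pics
0.0 [0.14716267 0.60707363 0.20484989] [ 7.85984641e-01  6.18245760e-01 -4.15930183e-04  3.88567304e-04] 0.9987167081066861 [-0.10732034  0.72665103  0.15280128]
scene [[364.31658973   0.         259.656513  ]
 [  0.         364.31658973 189.00426699]
 [  0.           0.           1.        ]] [-0.06541319  0.          0.          0.          0.        ] [[-0.30360523  0.95274017  0.0104897 ]
 [ 0.57976927  0.19346655 -0.79147855]
 [-0.75610281 -0.23421543 -0.61110692]] [ 0.10036659 -0.25291409  1.0873432 ]
top [[432.91636324   0.         254.60782783]
 [  0.         432.91636324 199.75611222]
 [  0.           0.           1.        ]] [-0.15355116  0.          0.          0.          0.        ] [[-0.00832424 -0.999917    0.00983366]
 [-0.98538743  0.00652942 -0.17020275]
 [ 0.17012441 -0.01110677 -0.98536   ]] [0.06585896 0.49002573 0.80157458]
```

View pics/scene0.png

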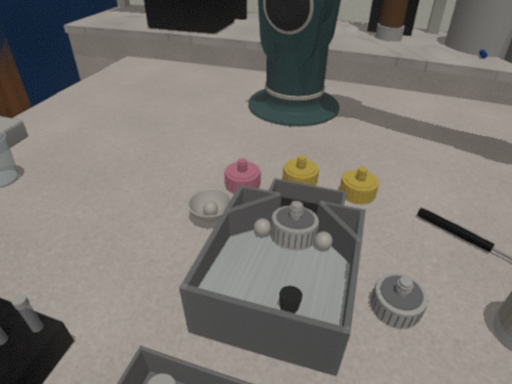

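View pics/top0.png

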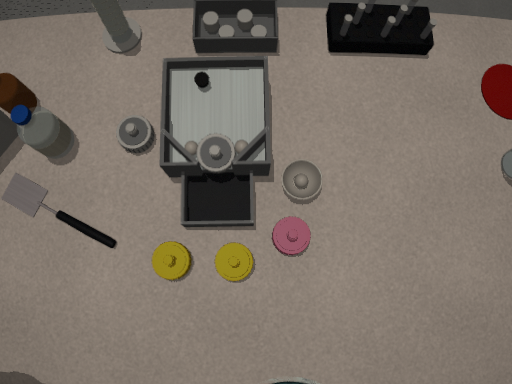

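```bash
cat > h.py <<'E'
import numpy as np,cv2
from workcell import state,camera
def ray(c,uv):
    p=cv2.undistortPoints(np.array([[uv]],float),c['camera_matrix'],c['dist_coeffs'])[0,0]
    R=np.array(c['R']);t=np.array(c['t'])
    return -R.T@t, R.T@np.array([p[0],p[1],1.])
def onz(c,uv,z):
    o,d=ray(c,uv);return o+d*(z-o[2])/d[2]
def tri(c1,u1,c2,u2):
    o1,d1=ray(c1,u1);o2,d2=ray(c2,u2)
    s=np.linalg.lstsq(np.c_[d1,-d2],o2-o1,rcond=None)[0]
    a=o1+d1*s[0];b=o2+d2*s[1];return (a+b)/2,np.linalg.norm(a-b)
def crop(c,x,y,w,h,k,name):
    cv2.imwrite('pics/'+name,cv2.resize(c['image'][y:y+h,x:x+w,::-1],None,fx=k,fy=k,interpolation=cv2.INTER_CUBIC))
E
python3 - <<'E'
from h import *
c=camera('top');crop(c,150,50,130,190,3,'t1.png')
c=camera('scene');crop(c,180,170,200,190,3,'s1.png')
E
```

```text
(no output)
```

View pics/t1.png

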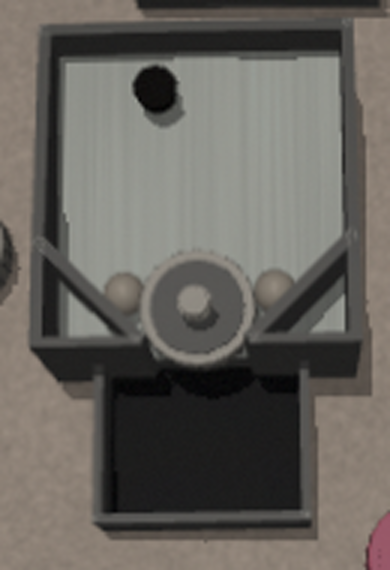

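View pics/s1.png

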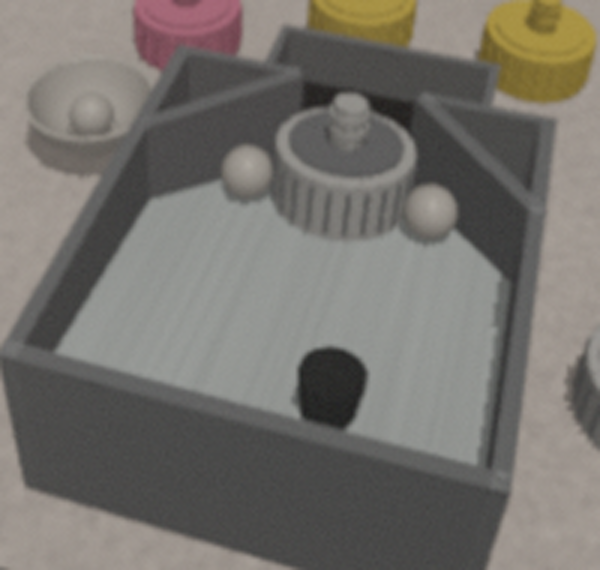

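Run:
```python
from h import *
t=camera('top');s=camera('scene')
T=lambda x,y:(x/3+150-1/3,y/3+50-1/3)
S=lambda x,y:(x/3+180-1/3,y/3+170-1/3)
P={}
for n,p,z in [('BL',(40,27),.1),('BR',(352,20),.1),('FL',(33,345),.1),('FR',(362,340),.1),('bayL',(97,522),.05),('bayR',(310,517),.05),('rim',(197,308),.08),('ballL',(123,292),.058),('ballR',(275,290),.058),('black',(156,88),.09)]:
    P[n]=onz(t,T(*p),z);print(n,P[n].round(4))
print('spig',tri(t,T(195,299),s,S(351,102)))
print('ballL',tri(t,T(123,292),s,S(431,212)))
print('ballR',tri(t,T(275,290),s,S(246,172)))
print('black',tri(t,T(156,88),s,S(332,366)))
print('back corner L',tri(t,T(40,27),s,S(503,481)),'R',tri(t,T(352,20),s,S(10,350)))
print('rimtri',tri(t,T(197,308),s,S(345,143)))
m=(P['BL']+P['BR'])/2;f=(P['FL']+P['FR'])/2;b=(P['bayL']+P['bayR'])/2
print(m,f,b,np.degrees(np.arctan2(*(m-f)[[1,0]])),np.degrees(np.arctan2(*(m-b)[[1,0]])))
for a,c in(('BL','BR'),('FL','FR'),('bayL','bayR'),('BL','FL')):print(a,c,np.linalg.norm(P[a]-P[c]))
d=P['BL']-P['BR'];print(np.degrees(np.arctan2(-d[0],d[1])));d=P['FL']-P['FR'];print(np.degrees(np.arctan2(-d[0],d[1])));print(state()['t'])
```

```text
BL [0.763  0.2406 0.1   ]
BR [0.7653 0.0362 0.1   ]
FL [0.5474 0.236  0.1   ]
FR [0.5489 0.0333 0.1   ]
bayL [0.4435 0.2018 0.05  ]
bayR [0.4459 0.0657 0.05  ]
rim [0.5757 0.1364 0.08  ]
ballL [0.5934 0.1868 0.058 ]
ballR [0.5939 0.0875 0.058 ]
black [0.7224 0.1642 0.09  ]
spig (array([0.57401351, 0.13571015, 0.10576824]), np.float64(0.00024002773938514783))
ballL (array([0.59274046, 0.18609344, 0.06031828]), np.float64(0.0007047914822404877))
ballR (array([0.593483  , 0.08697317, 0.05967895]), np.float64(0.0009211871793214012))
black (array([0.72268337, 0.16404154, 0.08955834]), np.float64(0.0005264095057402623))
back corner L (array([0.7620428 , 0.2386404 , 0.10193576]), np.float64(0.0029615484403411984)) R (array([0.76435791, 0.03769846, 0.10040607]), np.float64(0.0031625985974398046))
rimtri (array([0.57604695, 0.13578282, 0.0793438 ]), np.float64(0.0013927276633776495))
[0.7641583  0.13838781 0.1       ] [0.54816455 0.13463892 0.1       ] [0.44471325 0.13376013 0.05      ] 0.9943522853514178 0.829964511711006
BL BR 0.20437093359320324
FL FR 0.20264063305345814
bayL bayR 0.13610514747939687
BL FL 0.215680554590131
0.6272456790252987
0.42761413078895266
0.3
```

Several things could be taken for the cap in the top view:
- White cap in the mouth at (215,152).
- Spare white cap outside the chute at (135,134).
- Yellow caps at (171,260) and (234,262).
- Pink cap at (292,236).

I choose (215,152). The crop shows it is white, stands wedged in the 60 mm gap and has a ball on each side, at (191,147) and (241,146). The spare ball is in the dish at (302,181). A black stopper stands at (202,79), near the back of the hopper.

The measured spigot top is z 0.106 (expected 0.105), the disc top 0.079 (expected 0.079) and the balls 0.060 (expected about 0.06). The mouth is near (0.55, 0.135), with uphill along +x at about 0.8° yaw.

Plan: cage the spigot loosely between the jaws with the tool tilted 8°, then push along the slope.

```bash
python3 -m jog '[[[0.03,-0.034,0],[0,0,-0.146],0],[[0.03,-0.034,0],[0,0,-0.146],0],[[0.03,-0.034,0],[0,0,-0.146],0],[[0.03,-0.034,0],[0,0,-0.146],0],[[0.03,-0.034,0],[0,0,-0.146],0],[[0.03,-0.034,0],[0,0,-0.146],0],[[0.03,-0.034,0],[0,0,-0.146],0],[[0.03,-0.034,0],[0,0,-0.146],0]]' 5
```

```text
t: 1.1
tcp_pos: [0.3881, 0.3339, 0.2057]
ee_rot: [0.997, 0.079, 0.0, -0.0]
wrist_force: [1.1, 1.1, 0.3]
opening: 0.503
```

```bash
python3 -m jog '[[[0.031,-0.033,0],[0,0,-0.144],0],[[0.031,-0.033,0],[0,0,0],0],[[0.031,-0.033,0],[0,0,0],0],[[0.031,-0.033,0],[0,0,0],0],[[0.031,-0.033,0],[0,0,0],0],[[0.028,-0.033,0],[0,-0.14,0],0],[[0,0,0],[0,0,0],0],[[0,0,0],[0,0,0],0]]'
python3 - <<'E'
from h import *
from scipy.spatial.transform import Rotation as R
s=state();print(s['tcp_pos'],R.from_quat(s['ee_rot']).as_matrix().round(3))
E
```

```text
t: 1.9
tcp_pos: [0.5698, 0.1372, 0.2055]
ee_rot: [0.998, 0.01, 0.069, 0.001]
wrist_force: [0.2, 1.4, 0.5]
opening: 0.498
[0.56978299 0.13720491 0.20549043] [[ 0.99   0.02   0.139]
 [ 0.02  -1.     0.   ]
 [ 0.139  0.002 -0.99 ]]
```

```bash
python3 -m jog '[[[-0.01,-0.0015,0],[0,0,0],0],[[0.004,0,-0.028],[0,0,0],0],[[0.004,0,-0.028],[0,0,0],0],[[0.0035,0,-0.025],[0,0,0],0],[[0,0,0],[0,0,0],0],[[0,0,0],[0,0,0],0]]'
python3 - <<'E'
from h import *
t=camera('top');crop(t,150,50,130,190,3,'t2.png')
c=camera('scene');crop(c,180,130,200,190,3,'s2.png')
E
```

```text
t: 2.5
tcp_pos: [0.5713, 0.1365, 0.125]
ee_rot: [0.998, 0.011, 0.07, 0.001]
wrist_force: [0.8, 0.0, -0.5]
opening: 0.503
```

View pics/s2.png

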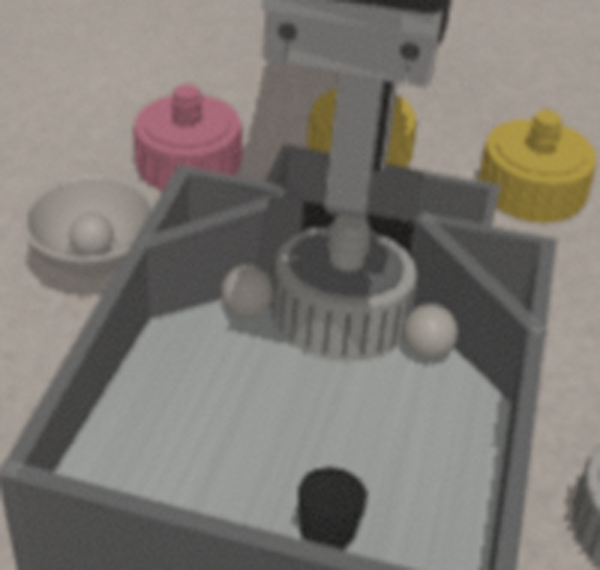

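View pics/t2.png

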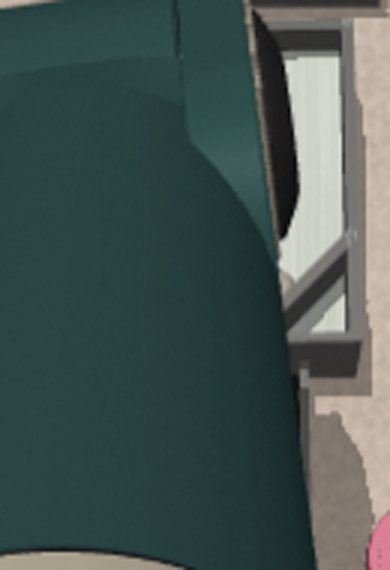

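The scene view shows the uphill finger over the near side of the spigot at crop (350,215), lined up in y. The arm hides the top view. I'll descend along the cap axis.

```bash
python3 -m jog '[[[0.0018,-0.0005,-0.013],[0,0,0],0],[[0.0018,0,-0.013],[0,0,0],0],[[0.0017,0,-0.012],[0,0,0],0],[[0,0,0],[0,0,0],0.55],[[0,0,0],[0,0,0],0.55],[[0,0,0],[0,0,0],0.55],[[0,0,0],[0,0,0],0.55],[[0,0,0],[0,0,0],0.55]]' 5
python3 - <<'E'
from h import *
c=camera('scene');crop(c,180,130,200,190,3,'s3.png')
E
```

```text
t: 3.4
tcp_pos: [0.5772, 0.1355, 0.0868]
ee_rot: [0.997, 0.01, 0.07, 0.001]
wrist_force: [0.4, 0.3, 0.2]
opening: 0.227
```

View pics/s3.png

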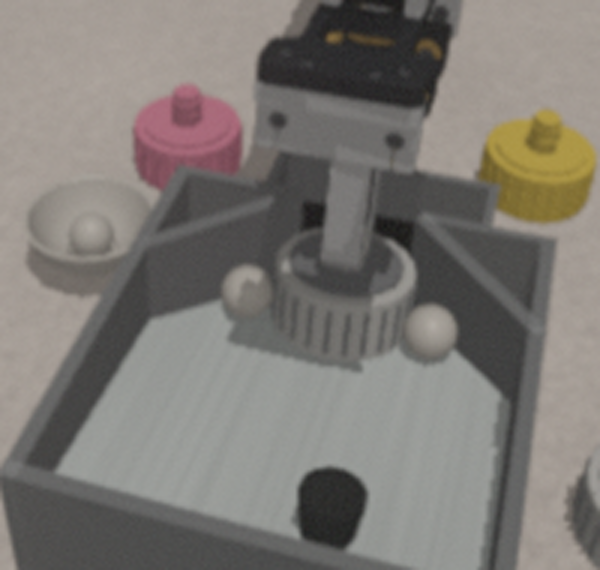

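The spigot is caged at a 21 mm opening with no contact force. Next is a slow slide up the slope.

```bash
python3 -m jog '[[[0.005,0,0.0007],[0,0,0],0.55],[[0.005,0,0.0007],[0,0,0],0.55],[[0.005,0,0.0007],[0,0,0],0.55],[[0.005,0.0005,0.0007],[0,0,0],0.55],[[0.005,0,0.0007],[0,0,0],0.55],[[0,0,0],[0,0,0],0.55]]'
python3 - <<'E'
from h import *
c=camera('scene');crop(c,180,130,200,190,3,'s4.png')
E
```

```text
t: 4.05
tcp_pos: [0.6028, 0.1358, 0.09]
ee_rot: [0.997, 0.01, 0.07, 0.001]
wrist_force: [0.0, 0.2, -0.9]
opening: 0.226
```

View pics/s4.png

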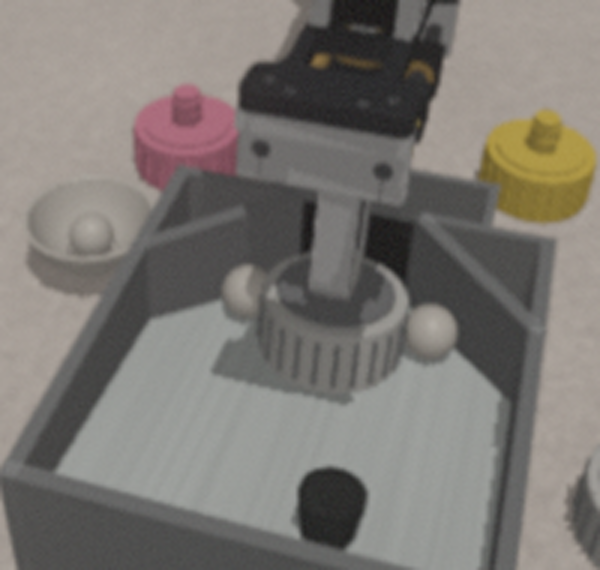

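The cap has slid about 25 mm and stands flat, with the balls still held at its sides (crop (245,290) and (432,332)). I'll continue.

```bash
python3 -m jog '[[[0.006,0,0.0008],[0,0,0],0.55],[[0.006,0,0.0009],[0,0,0],0.55],[[0.006,0,0.0008],[0,0,0],0.55],[[0.006,0.0005,0.0009],[0,0,0],0.55],[[0.006,0,0.0008],[0,0,0],0.55],[[0.006,0,0.0009],[0,0,0],0.55],[[0.006,0,0.0008],[0,0,0],0.55],[[0,0,0],[0,0,0],0.55]]'
python3 - <<'E'
from h import *
c=camera('scene');crop(c,180,130,200,190,3,'s5.png')
E
```

```text
t: 4.9
tcp_pos: [0.6448, 0.1362, 0.0959]
ee_rot: [0.997, 0.01, 0.07, 0.001]
wrist_force: [-0.1, 0.1, -0.7]
opening: 0.229
```

View pics/s5.png

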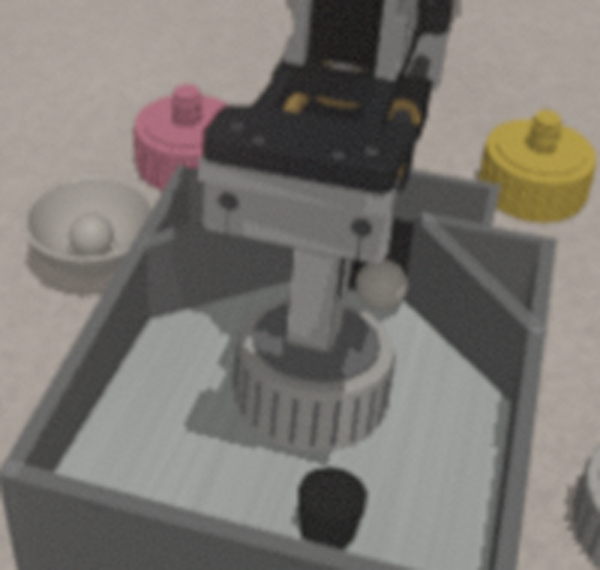

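The cap is about 67 mm uphill and one ball is already rolling towards the mouth at crop (383,287). I'll wait a moment, then look again.

```bash
python3 -m jog '[[[0,0,0],[0,0,0],0.55],[[0,0,0],[0,0,0],0.55],[[0,0,0],[0,0,0],0.55],[[0,0,0],[0,0,0],0.55],[[0,0,0],[0,0,0],0.55],[[0,0,0],[0,0,0],0.55],[[0,0,0],[0,0,0],0.3],[[0,0,0],[0,0,0],0.3]]'
python3 - <<'E'
from h import *
c=camera('scene');crop(c,180,130,200,190,3,'s6.png')
E
```

```text
t: 5.75
tcp_pos: [0.644, 0.1363, 0.0958]
ee_rot: [0.998, 0.01, 0.07, 0.001]
wrist_force: [0.4, 0.3, -0.3]
opening: 0.339
```

View pics/s6.png

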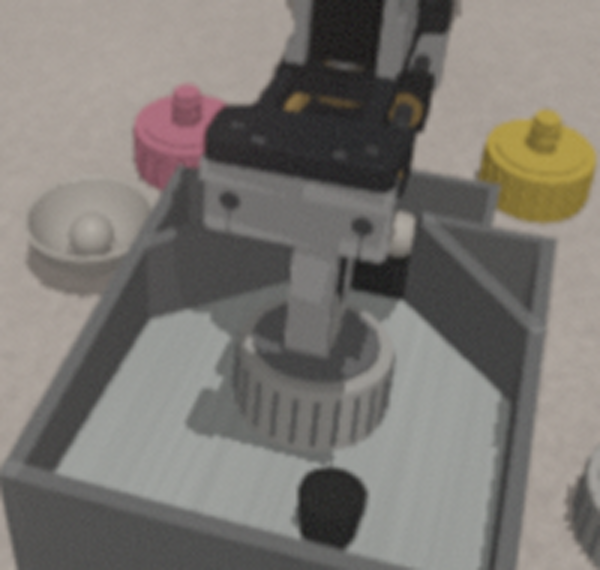

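One ball is in the bay at crop (402,232), and the other is hidden by the gripper. I'll withdraw straight up along the spigot axis, then aside.

```bash
python3 -m jog '[[[-0.0014,0,0.01],[0,0,0],0.3],[[-0.002,0,0.015],[0,0,0],0.3],[[-0.004,0,0.03],[0,0,0],0.3],[[-0.005,0,0.04],[0,0,0],0.3],[[0,0,0.045],[0,0,0],0.3],[[-0.03,0.035,0.01],[0,0,0],0.3],[[-0.03,0.035,0],[0,0,0],0.3],[[-0.03,0.035,0],[0,0,0],0.3]]'
python3 -m jog '[[[-0.03,0.035,0],[0,0,0],0.3],[[-0.03,0.035,0],[0,0,0],0.3],[[-0.03,0.035,0],[0,0,0],0.3],[[-0.02,0.04,0],[0,0,0],0.3],[[-0.02,0.04,0],[0,0,0],0.3],[[0,0.04,0],[0,0,0],0.3],[[0,0,0],[0,0,0],0.3],[[0,0,0],[0,0,0],0.3]]'
python3 - <<'E'
from h import *
t=camera('top');crop(t,150,50,130,190,3,'t7.png')
c=camera('scene');crop(c,180,130,200,190,3,'s7.png')
E
```

```text
t: 6.6
tcp_pos: [0.5406, 0.2423, 0.2478]
ee_rot: [0.997, 0.01, 0.071, 0.0]
wrist_force: [0.5, 0.8, -0.4]
opening: 0.354
t: 7.4
tcp_pos: [0.4116, 0.4665, 0.2466]
ee_rot: [0.997, 0.011, 0.07, 0.001]
wrist_force: [0.9, -0.3, 0.2]
opening: 0.353
```

View pics/s7.png

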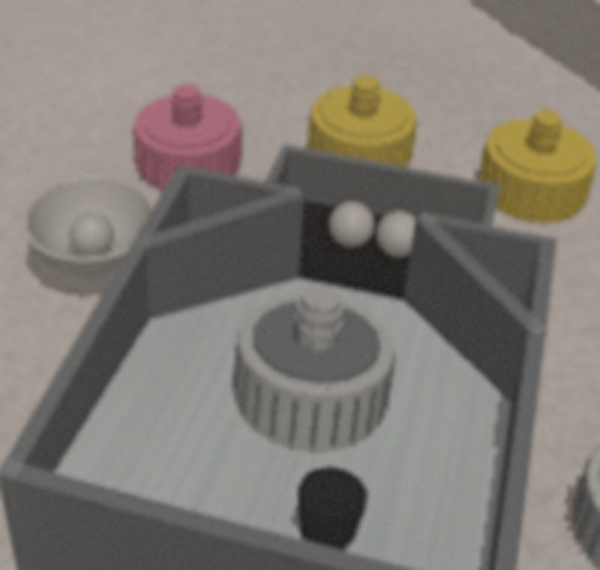

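View pics/t7.png

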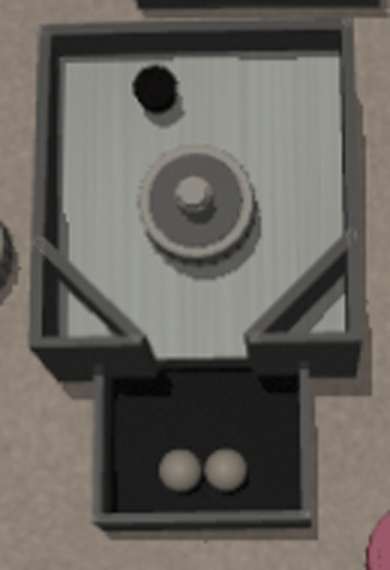

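Both balls are in the bay, at top crop (180,470) and (226,470). The cap stands at crop (197,200), clear of the mouth. I'll measure where things lie, let a moment pass to see that they are at rest, then hand in.

```bash
python3 -m jog '[[[0,0,0],[0,0,0],0.3],[[0,0,0],[0,0,0],0.3],[[0,0,0],[0,0,0],0.3],[[0,0,0],[0,0,0],0.3],[[0,0,0],[0,0,0],0.3],[[0,0,0],[0,0,0],0.3]]'
python3 - <<'E'
from h import *
t=camera('top');a=cv2.imread('pics/t7.png');crop(t,150,50,130,190,3,'t8.png');b=cv2.imread('pics/t8.png')
print('maxdiff blurred',cv2.absdiff(cv2.GaussianBlur(a,(0,0),4),cv2.GaussianBlur(b,(0,0),4)).max())
T=lambda x,y:(x/3+150-1/3,y/3+50-1/3)
s=camera('scene');S=lambda x,y:(x/3+180-1/3,y/3+130-1/3)
print(tri(t,T(180,470),s,S(398,234)),tri(t,T(226,470),s,S(352,225)))
print('spigot',tri(t,T(194,191),s,S(320,302)),'rim',tri(t,T(197,201),s,S(314,340)))
E
```

```text
t: 8.1
tcp_pos: [0.4116, 0.4663, 0.2458]
ee_rot: [0.998, 0.01, 0.07, 0.001]
wrist_force: [0.2, -0.5, -0.3]
opening: 0.352
maxdiff blurred 2
(array([0.48072596, 0.15052647, 0.02572867]), np.float64(0.001296732415270437)) (array([0.48054792, 0.12078713, 0.02499657]), np.float64(1.550360270691892e-05))
spigot (array([0.64190481, 0.13653795, 0.11206451]), np.float64(5.360565184648766e-05)) rim (array([0.64411907, 0.13602346, 0.08905631]), np.float64(0.0009174981243868324))
```

```bash
python3 -c "
from workcell import finish_job;print(finish_job())"
```

```text
the job is handed in; nothing more can be done
None
```

I slid the stuck cap about 68 mm up the chute, and both balls rolled out through the mouth into the catch bay. I handed the job in about 8 s in. I held the spigot loosely between the jaws (21 mm opening), with the tool tilted 8° to match the floor. After the slide I opened the jaws and withdrew straight up, so the arm was touching nothing.

**Balls:** they lie at about (0.481, 0.151) and (0.481, 0.121). Their centres are at z 0.025 to 0.026, against 0.026 expected on the bay floor. Two pictures more than 0.6 s apart showed no movement.

**Cap:** it stands on the sloping floor with its disc top at z 0.089 (expected 0.0886). The spigot top read 0.112 against about 0.115 expected; I put that 3 mm down to picking the pixel by eye.

**Forces and look-alikes:** wrist force readings stayed under about 2 N. The coloured caps, the spare white cap and the spare ball were not touched. No check failed.

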